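# Clamp a bar in the marking-out jig until the ratchet knob clicks

## Task

Lay the longer steel bar flat in the marking-out jig, along the fence, and slide it gently along the fence until its end is home against the end stop. Then turn the black knurled knob clockwise to clamp the bar against the fence until the knob's ratchet slips and clicks: stop after one click, or two at the most, and let go. Leave everything else on the table where it is.

Things in the scene. Friction and masses are not known exactly. Their poses are not given: they have to be found in the camera images.
- bar: the longer loose steel bar, 120 x 30 x 18 mm, 0.4 to 0.6 kg; origin at the centre of its underside, x along its length, z up; its two ends are alike. It starts flat on the table
- offcut: a bystander: a shorter bar of the same steel, 70 x 30 x 18 mm, same origin and axes; it may lie where the other bar lay last time
- jig: the marking-out jig, fixed to the table: an aluminium plate 170 (x) x 160 (y) x 16 mm; origin at the centre of its underside, z up. The bar goes flat on the plate along jig x, its length centre at jig (-15, 0) mm when home, so that its front 55 mm (jig x -75 to -20) stand clear of fence and cam for the fingers. It comes in from above or from -x
- fence: fixed rail on the plate, 65 long (x) x 14 x 15 mm high, at jig +y of the bar; origin on its inner face (which looks to -y), bottom edge, middle of its length, axes as the jig's; it lies at jig (12.5, 15, 16) mm. The 30 mm bar clamped against it has its centre line 15 mm to -y of this face
- stop: the end stop, a fixed steel block 14 x 34 x 15 mm high at the +x end of the bar's place; origin on its inner face (which looks to -x), bottom edge, middle, axes as the jig's; it lies at jig (45, 0, 16) mm. Sliding the bar along +x, its end meets this face; it is rigid, and must not be rammed: push with about 5 to 10 N
- knob_grip (a point): centre of the black knurled round knob, 40 mm across, 28 mm high, gripped across at this height (74 mm above the table; underside at 60, top at 88). Its upright axis is at jig (12, -39) mm. It turns against about 0.05 Nm while free; once the cam has met the bar the torque climbs to about 0.3 Nm, where the ratchet slips. It stays where it is left, so several grasps can be used
- cam_pin (a point): on the knob's axis, level with the eccentric cam below it (steel disc 40 mm, top 34 mm above the table) that faces the bar from -y. Turning the knob clockwise seen from above swings the cam towards the bar. At the start 36 to 42 mm are open between fence and cam. How far the knob turns before the cam meets the bar (0.7 to 2.1 rad, less if the bar stands off the fence) and then before it slips (some 0.3 to 0.6 more) is not reported: feel for it
- ratchet (a joint): in place of hearing the clicks: slip of the knob on its pin, rad, growing clockwise. 0 while the knob drives the cam; each click adds 0.35 (the first is passed at 0.17, the second at 0.52, a third would be at 0.87). Let go, the knob springs to a multiple of 0.35. The torque falls off as a click is passed
- scissors: bystander: scissors, 170 mm, lying flat; origin near the pivot
- scriber: bystander: thin steel scriber, 140 mm, lying flat. Outside the work area (y below -0.37) stands a heavy tin of pens, 240 mm tall
- tape_wide: bystander: wide roll of tape, 100 mm across, 48 mm high, lying flat
- tape_narrow: bystander: narrow roll of tape, 96 mm across, 24 mm high, lying flat
- tape_measure: bystander: pocket tape measure, 70 x 36 x 64 mm, standing
Mind the look-alikes: they are no part of the job. Several things have the shape of the jig; the one meant has the colours described above.

How it is judged:
By the outcome, as a careful person would: the job done as asked, in the order asked, and still so for the second after the job is handed in, with the robot touching nothing.
It also fails if it takes over 72 s, if anything falls off the work surface, if the arm or the gripper's body presses on something with over 40 N, if the wrist force passes 120 N, or if a joint passes its speed limit or range.

## Robot

A 7-joint arm with a two-finger parallel gripper is mounted at the origin on the work surface. World frame = base frame: x ahead of the robot, y to its left, z up, the work surface at z = 0. Lengths are in mm, angles in rad, forces in N, time in s.
With the tool pointing down it reaches from about 400 to 850 mm from the base axis. Payload 4.5 kg.
Tool frame: the origin (TCP) lies on the centre line of the jaws, within the pads' length; the fingertips stand 25 mm ahead of it and the grasp point (between the pads) lies 6 mm ahead of it; z points along the fingers, y is the line along which they close (so a half turn about z gives the same grasp; the last joint's range is limited). The gripper opens to 85 mm and grips with 20 to 120 N. Pads are 22 mm wide; open, the fingers measure 114 mm over their backs; the gripper's body (76 mm by 85 mm) begins 54 mm behind the grasp point. The pads swing forward as they close: fully open they stand 13 mm farther back than shut.
Start: joints at [1.298, 0.689, -0.195, 1.565, 0.157, 0.902, -0.215], TCP at [188.785, -595.831, 230.217] pointing down, gripper open.
Joint ranges: [-3.01, 3.01], [-0.46, 2.08], [-1.47, 1.51], [0.13, 2.56], [-1, 4.14], [0.04, 2.09], [-2.66, 2.66]. Speed limits (rad/s): [2.57, 2.57, 3.14, 3.14, 3.14, 3.14, 3.14].

## Interface

Orientations are given as a 3x3 rotation matrix whose columns are the frame's x, y, z axes.
In Python, from station import r gives the robot as it stands. The module is installed in compiled form; this text tells all that it offers.
- The arm moves only by the tool carry_out, never from a script. Its argument "series" is a list of rows, each a list of 7 numbers: the closure, from -1 (fully open) to 1 (shut), so that 0 is half open, then the shift along the tool's x, y, z normalised to -1 to 1, where 1 is 0.25 m, then the turn, a rotation vector about the tool's x, y, z normalised to -1 to 1, where 1 is 180 degrees. In form: [[claw, x, y, z, rx, ry, rz], ...]. A call has 1 to 10 rows; each row is the pose to reach, as a shift and turn from the pose commanded when the call began, along the tool's axes at that moment, turning the shorter way round; what a row does not reach only later rows make up. A row lasts 1/12 s, in which the tool goes at most 41.7 mm and 7.16 degrees, less where a joint would pass 70% of its speed; a pose out of reach is approached as far as the arm can. A call with a number of a shift or a turn outside -1 to 1 is refused whole. A call with a gripper value outside its range is refused whole. The fingers move at their own pace and stop on an object; the grip force is fixed at half the most. Time passes only in rows, so rows that repeat a pose let the fingers close. It gives the time, the measured TCP pose, the force, the opening and the grip force at its end, in the units of the state.
- r.read_state(): the state, without advancing time (a new reading comes with each control period).
- r.read_camera(name): name is "scene" or "side" or "wrist"; returns a dict with "color" (480x640x3 uint8, red, green, blue), "z_map" (480x640 float32, mm along the optical axis (not along the pixel's ray), 0 where there is no reading), "K" (3x3 intrinsics, pixels), "position" and "rotation" of the camera in the world; the wrist camera has in their place "hand_eye" (4x4, takes a point from camera to tool coordinates, whose origin is the TCP and whose axes are the flange's). Camera axes: x right, y up, looking along -z (the intrinsics and any distortion apply to the point x, -y, -z); pixel columns grow to the right and rows downward; lengths in mm; the calibration is good to about 2 mm. A picture is of the moment at which its call begins: read the wrist's pose just before it.
- r.close_job(): hands the job in; it is judged then, once.
The state is a dict: "time_s": time; "q": joint angles; "dq": joint speeds; "effort": joint torques, N m; "position": TCP position; "ee_rot": TCP orientation; "contact_force": force on the tool from outside, world axes, zero at the start; "torque": the same for the moment, N m; "grip_width": finger opening in mm; "finger_force": force on a finger pad.
Only numpy, scipy, OpenCV 4.12 (cv2) and the standard library are available. Lean on these libraries where they do the work, as an engineer would, in place of code of your own. Each camera call takes 0.05 s, during which the arm holds its last target. There are 200 camera calls.

## Working session

There is one attempt and no reset: what is moved stays moved. The work goes in short steps, Python scripts to look and compute and a tool call to move; the robot and the scene stay as the last step left them, time stands still between calls to the robot, and variables do not carry over. Pictures are saved under pics/ and viewed, at most 10 in all, crops included, and the job is handed in when it is done.

Besides the shell and the picture viewer there is one more tool, called after "Call:" as name(argument=value, ...) on one line, values as JSON. carry_out: Moves the arm, as the interface text tells. Its arguments: {"type":"object","properties":{"series":{"type":"array"}},"required":["series"]}

```bash
mkdir -p pics; cat > h.py <<'E'
import numpy as np, cv2
from station import r
def snap(n):
    s=r.read_state(); c=r.read_camera(n)
    if n=="wrist":
        R=np.array(s["ee_rot"]); T=np.eye(4); T[:3,:3]=R; T[:3,3]=s["position"]
        W=T@np.array(c["hand_eye"]); c["position"]=W[:3,3]; c["rotation"]=W[:3,:3]
    return c
def cloud(c):
    K=np.array(c["K"]); z=c["z_map"]; v,u=np.mgrid[0:480,0:640]
    p=np.stack([(u-K[0,2])/K[0,0]*z,-(v-K[1,2])/K[1,1]*z,-z],-1)
    P=p@np.array(c["rotation"]).T+np.array(c["position"]); P[z<=0]=np.nan
    return P
def ray(c,u,v,h):
    K=np.array(c["K"]); d=np.array(c["rotation"])@np.array([(u-K[0,2])/K[0,0],-(v-K[1,2])/K[1,1],-1])
    o=np.array(c["position"]); return o+d*(h-o[2])/d[2]
def proj(c,P):
    K=np.array(c["K"]); p=(np.asarray(P)-c["position"])@np.array(c["rotation"])
    return K[0,0]*p[...,0]/-p[...,2]+K[0,2], K[1,1]*p[...,1]/p[...,2]+K[1,2]
def save(c,f): cv2.imwrite("pics/"+f,c["color"][...,::-1])
E
python3 - <<'E'
from h import *
import pickle
D={}
for n in ["scene","side","wrist"]:
    c=snap(n); D[n]=c; save(c,n+"0.png"); print(n,np.round(c["position"]),c["K"][0][0],[k for k in c])
pickle.dump(D,open("d0.pkl","wb"))
s=r.read_state(); print(s)
E
```

```text
scene [1172. -316.  912.] 580.4459001819781 ['color', 'z_map', 'K', 'position', 'rotation']
side [299. 844. 941.] 562.4943840023196 ['color', 'z_map', 'K', 'position', 'rotation']
wrist [ 255. -574.  373.] 429.1550767820809 ['color', 'z_map', 'K', 'hand_eye', 'position', 'rotation']
{'time_s': 0.15, 'q': array([ 1.29782418,  0.68977736, -0.19455334,  1.56611157,  0.15730264,
        0.90249915, -0.21508398]), 'dq': array([-3.91265772e-05, -3.25728828e-03, -1.02139398e-03, -4.06616240e-03,
        5.24228161e-04,  8.63246673e-04,  7.08022897e-04]), 'effort': array([-2.49631003e-04, -5.39932358e+01, -1.26763087e+00, -1.58719397e+01,
        9.37123579e-03,  6.50444417e-03,  4.43568936e-06]), 'position': array([ 188.56623436, -595.35202166,  229.57593147]), 'ee_rot': array([[ 9.53281909e-01,  3.02081680e-01, -5.09967459e-04],
       [ 3.02082097e-01, -9.53281016e-01,  1.30801803e-03],
       [-9.10140116e-05, -1.40096197e-03, -9.99999015e-01]]), 'contact_force': array([0.27877924, 0.47152136, 0.54908608]), 'torque': array([ 0.01405156, -0.04435574, -0.05011978]), 'finger_force': 0.0, 'grip_width': 85.02285154780357}
```

View pics/scene0.png

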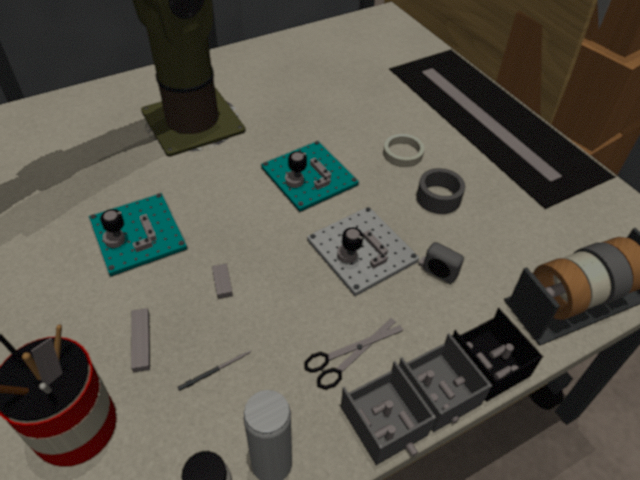

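View pics/side0.png

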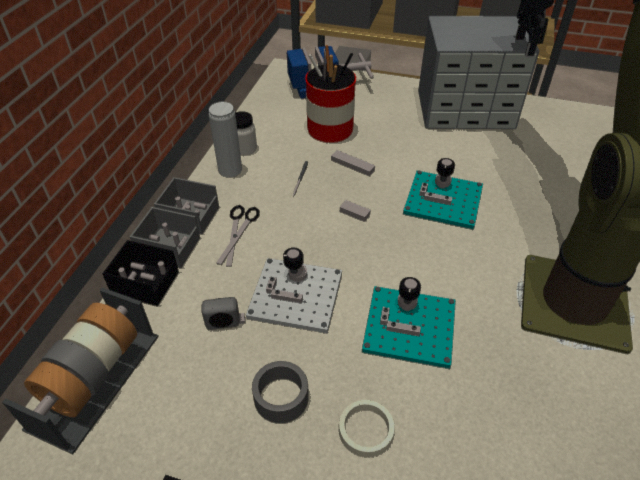

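The scene view has the grey aluminium jig at about (362,248), the long bar at (140,338) and the offcut at (222,280). The side view has them at (295,292), (353,162) and (354,211). The teal jigs are decoys.

```bash
cat > m.py <<'E'
from h import *
import pickle
D=pickle.load(open("d0.pkl","rb"))
for n,seed in [("scene",dict(jig=(362,248),bar=(140,338),off=(222,280))),("side",dict(jig=(295,292),bar=(353,162),off=(354,211)))]:
    c=D[n]; P=cloud(c); X,Y,Z=P[...,0],P[...,1],P[...,2]
    bg=np.nanmedian(Z[abs(Z)<15]); print(n,"table z",bg)
    for k,(u,v) in seed.items():
        z0=np.nanmedian(Z[v-3:v+4,u-3:u+4]); Q=P[v,u]
        lo,hi,rad=(10,24,130) if k=="jig" else (11,26,80)
        m=((Z-bg>lo)&(Z-bg<hi)&(np.hypot(X-Q[0],Y-Q[1])<rad)).astype(np.uint8)
        N,L,S,_=cv2.connectedComponentsWithStats(m); i=1+np.argmax(S[1:,4]); M=L==i
        h=np.median(Z[M]); pts=np.stack([X[M],Y[M]],1).astype(np.float32)
        rc=cv2.minAreaRect(pts); print(k,"center z",round(float(h),1),"rect",np.round(rc[0],1),np.round(rc[1],1),round(rc[2],1),S[i,4])
        if k=="jig":
            for nm,a,b in [("knobtop",80,95),("fence/stop",27,38)]:
                m2=(Z-bg>a)&(Z-bg<b)&(np.hypot(X-rc[0][0],Y-rc[0][1])<90)
                p=np.stack([X[m2],Y[m2]],1).astype(np.float32)
                print(nm,len(p),p.mean(0),cv2.minAreaRect(p) if len(p)>3 else "")
E
python3 m.py
python3 - <<'E'
import cv2
a=cv2.imread("pics/scene0.png")[195:305,290:440]; b=cv2.imread("pics/side0.png")[235:345,235:385]
cv2.imwrite("pics/j.png",cv2.convertScaleAbs(cv2.resize(cv2.hconcat([a,b]),(780,286),interpolation=3),alpha=1.4))
E
```

```text
scene table z 0.40944625810311663
jig center z 16.1 rect [562.5 152.3] [174.1 163.3] 4.8 4183
knobtop 312 [580.7408  112.18676] ((579.5034790039062, 113.68247985839844), (41.572017669677734, 40.960086822509766), 76.0148696899414)
fence/stop 474 [584.6889 144.0617] ((586.8947143554688, 139.67245483398438), (79.17106628417969, 94.09626770019531), 10.7410888671875)
bar center z 17.8 rect [ 556.2 -308. ] [ 31.  121.8] 72.2 1059
off center z 17.9 rect [ 505. -130.] [29.9 74.2] 75.4 485
side table z 0.8590816837033799
jig center z 16.6 rect [561.5 150.8] [170.5 165.3] 4.4 4312
knobtop 260 [575.30853 115.10348] ((575.6648559570312, 113.83351135253906), (40.35039138793945, 39.06108474731445), 74.7301254272461)
fence/stop 450 [577.4569  148.45142] ((584.2915649414062, 139.69992065429688), (77.83000183105469, 90.29683685302734), 9.557180404663086)
bar center z 18.4 rect [ 555.4 -308.6] [ 37.6 122.6] 70.5 410
off center z 18.2 rect [ 503.4 -131.5] [36.2 72. ] 73.0 302
```

View pics/j.png

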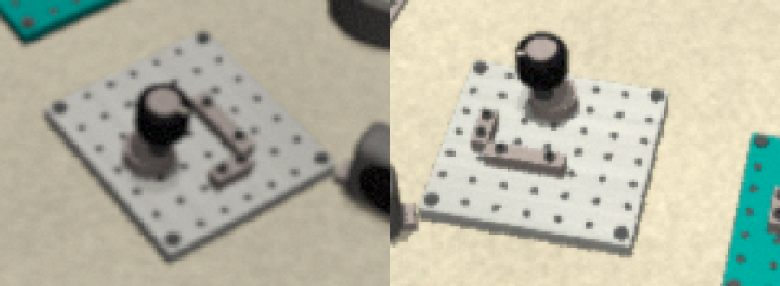

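The crop shows the stop on the far (+x) side, the fence on +y and the knob on -y, so the jig's yaw is about +4.7°. That agrees with the knob offset. Next I check the obstacles and work out the first move.

```bash
cat >> h.py <<'E'
from scipy.spatial.transform import Rotation as Ro
def down(yaw):
    a=np.deg2rad(yaw); x=np.array([np.cos(a),np.sin(a),0]); z=np.array([0,0,-1.]); return np.stack([x,np.cross(z,x),z],1)
def go(x,y,z,yaw,s=None):
    s=s or r.read_state(); R=np.array(s["ee_rot"]); d=R.T@(np.array([x,y,z])-s["position"])/250
    w=Ro.from_matrix(R.T@down(yaw)).as_rotvec()/np.pi
    print("t",round(s["time_s"],2),"pos",np.round(s["position"],1),"yaw",round(np.degrees(np.arctan2(R[1,0],R[0,0])),2),"q",np.round(s["q"],2),"F",np.round(s["contact_force"],1),"w",round(s["grip_width"],1))
    print("shift",np.round(d,4),"turn",np.round(w,4))
E
python3 - <<'E'
from h import *
import pickle
D=pickle.load(open("d0.pkl","rb"))
c=D["scene"];P=cloud(c);X,Y,Z=P[...,0],P[...,1],P[...,2]
for n,(u0,u1,v0,v1),zl in [("tin",(0,120,330,470),30),("measure",(420,470,235,285),30),("tapew",(410,470,160,215),30),("scriber",(175,255,345,395),4)]:
    q=P[v0:v1,u0:u1].reshape(-1,3); q=q[q[:,2]>zl]; print(n,np.round(np.nanpercentile(q,[2,98],axis=0)))
print(np.round(D["wrist"]["rotation"],3), np.round(np.array(D["wrist"]["hand_eye"]),3))
go(555,-308,230,162.2)
E
```

```text
tin [[ 605. -502.   38.]
 [ 723. -386.  232.]]
measure [[656. 232.  31.]
 [719. 279.  66.]]
tapew [[470. 335.  31.]
 [563. 429.  51.]]
scriber [[ 643. -281.    4.]
 [ 705. -154.   12.]]
[[ 0.302  0.915  0.266]
 [-0.953  0.291  0.081]
 [-0.003 -0.278  0.961]] [[ 0.00000e+00  9.61000e-01  2.78000e-01  6.97230e+01]
 [ 1.00000e+00 -1.00000e-03  1.00000e-03 -1.45000e-01]
 [ 1.00000e-03  2.78000e-01 -9.61000e-01 -1.43508e+02]
 [ 0.00000e+00  0.00000e+00  0.00000e+00  1.00000e+00]]
t 0.15 pos [ 188.6 -595.4  229.6] yaw 17.58 q [ 1.3   0.69 -0.19  1.57  0.16  0.9  -0.22] F [0.3 0.5 0.5] w 85.0
shift [ 1.7445e+00 -6.5290e-01 -9.0000e-04] turn [-2.000e-04 -6.000e-04 -8.034e-01]
```

Call:
carry_out(series=[[-0.4,0.82,-0.36,0,0,0,-0.39],[-0.4,0.82,-0.36,0,0,0,-0.39],[-0.4,0.82,-0.36,0,0,0,-0.39],[-0.4,0.82,-0.36,0,0,0,-0.39],[-0.4,0.82,-0.36,0,0,0,-0.39],[-0.4,0.82,-0.36,0,0,0,-0.39],[-0.4,0.82,-0.36,0,0,0,-0.39],[-0.4,0.82,-0.36,0,0,0,-0.39],[-0.4,0.82,-0.36,0,0,0,-0.39],[-0.4,0.82,-0.36,0,0,0,-0.39]])

```text
time_s: 0.98
position: [356.9, -447.9, 229.9]
ee_rot: [[0.032, 0.999, -0.001], [0.999, -0.032, 0.0], [0.0, -0.001, -1.0]]
contact_force: [-0.6, -0.4, 0.2]
grip_width: 59.8
finger_force: 0.0
```

```bash
python3 -c "
from h import *
go(527,-299,180,162.2)"
```

```text
t 0.98 pos [ 356.9 -447.9  229.9] yaw 88.14 q [ 1.13  0.66 -0.53  1.72  0.41  0.88  0.39] F [-0.6 -0.4  0.2] w 59.8
shift [0.6174 0.6609 0.1994] turn [-1.000e-04 -2.000e-04 -4.114e-01]
```

Call:
carry_out(series=[[-0.4,0.617,0.661,0.2,0,0,-0.411],[-0.4,0.617,0.661,0.2,0,0,-0.411],[-0.4,0.617,0.661,0.2,0,0,-0.411],[-0.4,0.617,0.661,0.2,0,0,-0.411],[-0.4,0.617,0.661,0.2,0,0,-0.411],[-0.4,0.617,0.661,0.2,0,0,-0.411],[-0.4,0.617,0.661,0.2,0,0,-0.411],[-0.4,0.617,0.661,0.2,0,0,-0.411],[-0.4,0.617,0.661,0.2,0,0,-0.411],[-0.4,0.617,0.661,0.2,0,0,-0.411]])

```text
time_s: 1.82
position: [528.0, -300.3, 179.7]
ee_rot: [[-0.938, 0.346, -0.001], [0.346, 0.938, -0.0], [0.001, -0.0, -1.0]]
contact_force: [-0.6, 0.3, 0.5]
grip_width: 59.9
finger_force: 0.0
```

```bash
cat > bar.py <<'E'
from h import *
c=snap("wrist"); P=cloud(c); Z=P[...,2]; save(c,"wbar.png")
bg=np.nanmedian(Z[abs(Z)<8]); m=((Z-bg>10)&(Z-bg<25)).astype(np.uint8)
N,L,S,_=cv2.connectedComponentsWithStats(m)
for i in range(1,N):
    if S[i,4]<800: continue
    h=np.median(Z[L==i]); v,u=np.nonzero(L==i)
    pts=np.array([ray(c,a,b,18)[:2] for a,b in zip(u,v)],np.float32)
    print("h",round(float(h-bg),1),"bg",round(float(bg),1),cv2.minAreaRect(pts),S[i])
    # colour-based contour of the top face
    cc=cv2.findContours((L==i).astype(np.uint8),cv2.RETR_EXTERNAL,cv2.CHAIN_APPROX_NONE)[0][0]
    vx=cv2.fitLine(pts,cv2.DIST_L2,0,.01,.01).ravel(); print("dir",np.degrees(np.arctan2(vx[1],vx[0])),"mean",pts.mean(0))
go(527,-299,28,162.2)
E
python3 bar.py
```

```text
h 16.1 bg -0.3 ((388.0238037109375, -293.88848876953125), (58.124183654785156, 16.889699935913086), 69.77960205078125) [ 205    0   92   30 1444]
dir 77.64992 mean [ 382.81967 -299.87057]
h 18.0 bg -0.3 ((502.2833557128906, -134.1124725341797), (33.370628356933594, 69.5684814453125), 75.607177734375) [ 509   42   53  112 5224]
dir -14.408032 mean [ 501.21692 -133.50378]
h 17.9 bg -0.3 ((553.1156005859375, -309.5018310546875), (29.8085994720459, 120.172607421875), 72.5450439453125) [ 293  171   47  155 6128]
dir -17.42263 mean [ 550.216  -308.5406]
t 1.87 pos [ 527.7 -300.6  179.5] yaw 160.04 q [ 0.87  0.84 -0.8   1.65  0.71  0.97  1.03] F [ 0.4 -1.2 -0.1] w 59.7
shift [0.0042 0.005  0.6061] turn [-0.     -0.0004 -0.012 ]
```

View pics/wbar.png

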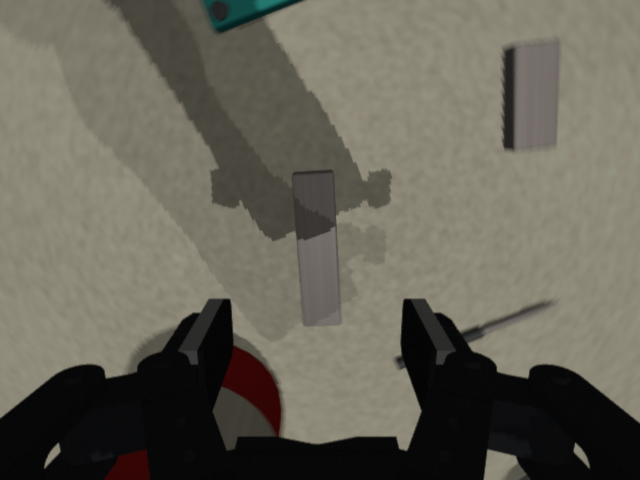

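The wrist view shows the bar upright in the image from (313,172) to (322,325), with the offcut at (532,95). Its centre is about (553,-309.5), length direction -17.45°, top at 18 mm, which matches the stated sizes.

Call:
carry_out(series=[[-0.4,0.0106,-0.003,0.15,0,0,-0.014],[-0.4,0.0106,-0.003,0.3,0,0,-0.014],[-0.4,0.0106,-0.003,0.42,0,0,-0.014],[-0.4,0.0106,-0.003,0.52,0,0,-0.014],[-0.4,0.0106,-0.003,0.57,0,0,-0.014],[-0.4,0.0106,-0.003,0.602,0,0,-0.014],[-0.4,0.0106,-0.003,0.602,0,0,-0.014],[-0.4,0.0106,-0.003,0.602,0,0,-0.014]])

```text
time_s: 2.53
position: [526.2, -300.3, 30.6]
ee_rot: [[-0.95, 0.311, 0.001], [0.311, 0.95, -0.0], [-0.001, 0.0, -1.0]]
contact_force: [-0.2, 0.5, -0.4]
grip_width: 59.8
finger_force: 0.0
```

Call:
carry_out(series=[[0.6,0,0,0,0,0,0],[0.6,0,0,0,0,0,0],[0.6,0,0,0,0,0,0],[0.6,0,0,0,0,0,0],[0.6,0,0,0,0,0,0],[0.6,0,0,0,0,0,0],[0.6,0,0,0,0,0,0]])

```text
time_s: 3.12
position: [525.4, -300.2, 29.8]
ee_rot: [[-0.951, 0.31, 0.0], [0.31, 0.951, -0.0], [-0.0, -0.0, -1.0]]
contact_force: [0.7, -0.1, 0.6]
grip_width: 17.0
finger_force: 0.0
```

```bash
python3 - <<'E'
from h import *
c=snap("wrist"); save(c,"w2.png"); d=snap("side"); 
cv2.imwrite("pics/w2.png",np.hstack([cv2.resize(c["color"],(400,300)),cv2.resize(d["color"][100:250,250:450],(400,300))])[...,::-1])
s=r.read_state(); print(s["grip_width"],s["finger_force"],s["contact_force"])
E
```

```text
17.01267993223112 0.0 [0.88948279 0.48411576 0.42611238]
```

View pics/w2.png

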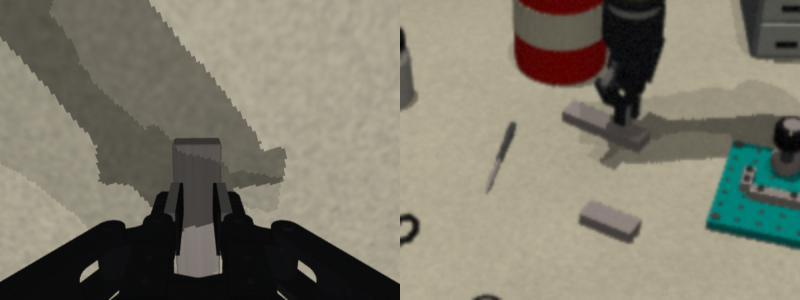

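The left half (wrist view) shows the bar passing beneath the closed fingers, so the tips are above it and nothing was touched. I measure the tip height from the depth map.

```bash
python3 - <<'E'
from h import *
c=snap("wrist"); P=cloud(c); s=r.read_state()
T=(P-np.array(s["position"]))@np.array(s["ee_rot"])
g=c["color"].astype(int).max(-1)
for v in range(240,480,20):
    print(v,[(u,*np.round(T[v,u]).astype(int),g[v,u]) for u in (255,270,285,300,318,335,350,365,380) if np.isfinite(T[v,u,0])])
E
```

```text
240 [(255, np.int64(21), np.int64(-26), np.int64(29), np.int64(90)), (270, np.int64(21), np.int64(-20), np.int64(29), np.int64(92)), (285, np.int64(26), np.int64(-12), np.int64(12), np.int64(90)), (300, np.int64(26), np.int64(-6), np.int64(11), np.int64(90)), (318, np.int64(26), np.int64(0), np.int64(11), np.int64(89)), (335, np.int64(26), np.int64(7), np.int64(12), np.int64(88)), (365, np.int64(20), np.int64(20), np.int64(31), np.int64(108)), (380, np.int64(21), np.int64(26), np.int64(29), np.int64(109))]
260 [(255, np.int64(12), np.int64(-26), np.int64(30), np.int64(90)), (270, np.int64(12), np.int64(-20), np.int64(30), np.int64(89)), (285, np.int64(18), np.int64(-12), np.int64(12), np.int64(70)), (300, np.int64(18), np.int64(-6), np.int64(12), np.int64(72)), (318, np.int64(18), np.int64(0), np.int64(11), np.int64(71)), (335, np.int64(18), np.int64(7), np.int64(12), np.int64(70)), (350, np.int64(18), np.int64(13), np.int64(12), np.int64(80)), (365, np.int64(12), np.int64(20), np.int64(30), np.int64(107)), (380, np.int64(12), np.int64(27), np.int64(29), np.int64(106))]
280 [(255, np
[... 5068 characters left out ...]
, np.int64(18), np.int64(8), np.int64(-83), np.int64(10)), (380, np.int64(17), np.int64(11), np.int64(-82), np.int64(12))]
460 [(255, np.int64(18), np.int64(-10), np.int64(-88), np.int64(12)), (270, np.int64(12), np.int64(-8), np.int64(-81), np.int64(12)), (285, np.int64(12), np.int64(-6), np.int64(-81), np.int64(13)), (300, np.int64(12), np.int64(-3), np.int64(-81), np.int64(10)), (318, np.int64(12), np.int64(0), np.int64(-81), np.int64(12)), (335, np.int64(12), np.int64(3), np.int64(-81), np.int64(11)), (350, np.int64(12), np.int64(6), np.int64(-81), np.int64(13)), (365, np.int64(14), np.int64(8), np.int64(-83), np.int64(10)), (380, np.int64(17), np.int64(10), np.int64(-86), np.int64(11))]
```

```bash
cat > tip.py <<'E'
from h import *
c=snap("wrist"); P=cloud(c); s=r.read_state()
T=(P-np.array(s["position"]))@np.array(s["ee_rot"])
m=(abs(T[...,0])<16)&(abs(T[...,1])<50)&(T[...,2]<int(__import__("sys").argv[1]))&(T[...,2]>-60)
for sg in (-1,1):
    q=T[m&(sg*T[...,1]>2)]; o=q[np.argsort(-q[:,2])[:60]]
    print("tip z",np.round(o[[0,5,20,50],2],1),"at",np.round(np.median(o,0),1),"inner y",np.round(np.percentile(abs(q[:,1]),2),1))
v,u=np.nonzero(m); print("w",s["grip_width"])
E
python3 tip.py 9
```

```text
tip z [-0.1 -0.9 -2.7 -4.7] at [ 0.1 -8.7 -3.5] inner y 8.7
tip z [-0.4 -1.3 -2.6 -4.9] at [ 0.7  8.4 -3.5] inner y 8.4
w 17.31048450548302
```

The tips end at about tool z = 0, not 25 mm ahead of the TCP as the text says. Nothing was touched at TCP z = 30, which confirms it. I open and go about 25 mm lower, stepwise with force checks.

Call:
carry_out(series=[[-0.4,0,0,0,0,0,0],[-0.4,0,0,0,0,0,0],[-0.4,0,0,0,0,0,0],[-0.4,0,0,0.02,0,0,0],[-0.4,0,0,0.04,0,0,0],[-0.4,0,0,0.06,0,0,0],[-0.4,0,0,0.07,0,0,0],[-0.4,0,0,0.08,0,0,0],[-0.4,0,0,0.08,0,0,0]])

```text
time_s: 4.07
position: [525.0, -300.0, 9.0]
ee_rot: [[-0.951, 0.31, -0.001], [0.31, 0.951, 0.0], [0.001, 0.0, -1.0]]
contact_force: [-0.5, 0.6, 1.0]
grip_width: 60.0
finger_force: 0.0
```

```bash
python3 tip.py 6
```

```text
tip z [-4.4 -5.6 -6.1 -6.8] at [  2.1 -30.1  -6.5] inner y 2.9
tip z [-5.2 -5.6 -6.1 -6.7] at [-1.1 14.4 -6.5] inner y 3.0
w 59.44846412537118
```

Call:
carry_out(series=[[-0.4,0,0,0.01,0,0,0],[-0.4,0,0,0.02,0,0,0],[-0.4,0,0,0.02,0,0,0],[0.6,0,0,0.02,0,0,0],[0.6,0,0,0.02,0,0,0],[0.6,0,0,0.02,0,0,0],[0.6,0,0,0.02,0,0,0],[0.6,0,0,0.02,0,0,0],[0.6,0,0,0.02,0,0,0]])

```text
time_s: 4.87
position: [525.5, -300.3, 5.1]
ee_rot: [[-0.951, 0.31, 0.0], [0.31, 0.951, -0.0], [-0.0, -0.0, -1.0]]
contact_force: [-1.6, -0.9, 5.3]
grip_width: 28.3
finger_force: 60.3
```

Call:
carry_out(series=[[0.6,0,0,-0.1,0,0,0],[0.6,0,0,-0.25,0,0,0],[0.6,0,0,-0.4,0,0,0],[0.6,0,0.05,-0.54,0,0,0],[0.6,0.02,0.15,-0.65,0,0,-0.03],[0.6,0.03,0.28,-0.74,0,0,-0.06],[0.6,0.05,0.42,-0.8,0,0,-0.09],[0.6,0.06,0.57,-0.8,0,0,-0.12],[0.6,0.07,0.72,-0.8,0,0,-0.127],[0.6,0.08,0.86,-0.8,0,0,-0.127]])

```text
time_s: 5.7
position: [572.1, -87.9, 203.7]
ee_rot: [[-0.996, -0.085, -0.002], [-0.085, 0.996, 0.0], [0.002, 0.001, -1.0]]
contact_force: [0.5, 0.7, -5.7]
grip_width: 28.4
finger_force: 60.9
```

```bash
python3 -c "
from h import *
go(640,148,210,184.6)"
```

```text
t 5.7 pos [572.1 -87.9 203.7] yaw -175.14 q [ 0.57  0.8  -0.91  1.71  0.74  1.01  1.04] F [ 0.5  0.7 -5.7] w 28.4
shift [-0.3502  0.9174 -0.0257] turn [ 0.0002 -0.0008  0.0014]
```

Call:
carry_out(series=[[0.6,-0.05,0.12,-0.02,0,0,0],[0.6,-0.1,0.25,-0.02,0,0,0],[0.6,-0.15,0.39,-0.02,0,0,0],[0.6,-0.2,0.53,-0.02,0,0,0],[0.6,-0.26,0.67,-0.02,0,0,0],[0.6,-0.31,0.8,-0.02,0,0,0],[0.6,-0.34,0.88,-0.02,0,0,0],[0.6,-0.35,0.917,-0.02,0,0,0],[0.6,-0.35,0.917,-0.02,0,0,0],[0.6,-0.35,0.917,-0.02,0,0,0]])

```text
time_s: 6.53
position: [640.3, 144.9, 208.2]
ee_rot: [[-0.996, -0.084, -0.003], [-0.084, 0.996, -0.003], [0.003, -0.003, -1.0]]
contact_force: [0.1, -0.5, -5.9]
grip_width: 28.3
finger_force: 60.9
```

```bash
cat > jig.py <<'E'
from h import *
c=snap("wrist"); save(c,"wjig.png"); P=cloud(c); X,Y,Z=P[...,0],P[...,1],P[...,2]
bg=np.nanmedian(Z[abs(Z)<8]); near=(X>440)&(X<670)&(Y>30)&(Y<270)
m=(near&(Z-bg>11)&(Z-bg<36)).astype(np.uint8); N,L,S,_=cv2.connectedComponentsWithStats(m); i=1+np.argmax(S[1:,4])
q=np.stack([X,Y],-1)[(L==i)&(Z<22)].astype(np.float32); print("bg",bg,"plate",np.median(Z[(L==i)&(Z<22)]),cv2.minAreaRect(q))
k=near&(Z-bg>84)&(Z-bg<93); q=np.stack([X,Y],-1)[k].astype(np.float32)
if len(q)>20: print("knob",np.median(Z[k]),cv2.minEnclosingCircle(q),cv2.minAreaRect(q)[:2])
t=(near&(Z-bg>28)&(Z-bg<34)).astype(np.uint8); N,L,S,_=cv2.connectedComponentsWithStats(t)
for i in range(1,N):
    if S[i,4]>150:
        q=np.stack([X,Y],-1)[L==i].astype(np.float32); print("rail",S[i],np.median(Z[L==i]),cv2.minAreaRect(q))
go(500,147,90,184.6)
E
python3 jig.py
```

```text
bg -0.2833844650476749 plate 15.791173286736097 ((567.46435546875, 151.31710815429688), (156.17120361328125, 160.66036987304688), 4.654003620147705)
knob 88.0903783307962 ((575.671875, 112.66093444824219), 21.006372451782227) ((575.5686645507812, 112.94133758544922), (41.24937438964844, 41.29011535644531))
rail [ 311   75   65  112 2175] 30.693331165771212 ((583.5325927734375, 168.51202392578125), (39.908470153808594, 89.96070861816406), 68.42281341552734)
t 6.58 pos [640.6 143.4 208.3] yaw -175.31 q [ 0.13  0.88 -0.87  1.46  0.71  1.13  0.79] F [ 0.  -0.4 -6.3] w 28.1
shift [0.5583 0.0619 0.4745] turn [-0.0011 -0.0008  0.0005]
```

View pics/wjig.png

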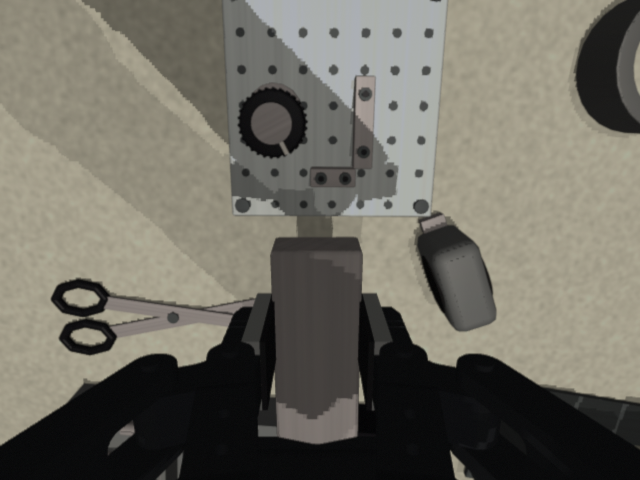

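The wrist view shows the knob at (272,122), the fence bar at (364,120), the stop at (332,177) and the held bar from (317,238) to (317,440). I measure the inner faces and the bar's pose in the hand.

```bash
cat > fit.py <<'E'
from h import *
s=r.read_state(); c=snap("wrist"); P=cloud(c); Z=P[...,2]
O=np.array([560.5,150.8]); a=np.radians(4.65); A=np.array([[np.cos(a),-np.sin(a)],[np.sin(a),np.cos(a)]])
J=(P[...,:2]-O)@A
f=(Z>27)&(Z<34)&(J[...,1]>8)&(J[...,1]<36)&(abs(J[...,0])<50)
def edge(mask,ax,bins,fn):
    out=[]
    for b in bins:
        q=J[mask&(abs(J[...,1-ax]-b)<2.5)][:,ax]
        if len(q)>8: out.append((b,round(float(np.percentile(q,fn)),1)))
    return out
print("fence inner y",edge(f,1,range(-15,36,10),3)); print("fence outer y",edge(f,1,range(-15,36,10),97))
st=(Z>27)&(Z<34)&(J[...,0]>35)&(J[...,0]<70)&(J[...,1]<12)&(J[...,1]>-25)
print("stop inner x",edge(st,0,range(-12,10,5),3)); print("stop outer",edge(st,0,range(-12,10,5),97))
fx=J[f]; print("fence x range",np.percentile(fx[:,0],[1,99]))
T=(P-np.array(s["position"]))@np.array(s["ee_rot"])
m=(abs(T[...,1])<25)&(T[...,2]>-40)&(T[...,2]<0)&(T[...,0]>16)&(T[...,0]<60)
q=T[m]; print("bar near part: top z",np.median(q[:,2]))
m&=abs(T[...,2]-np.median(q[:,2]))<3; q=T[m]
print("end x",np.percentile(q[:,0],98),"top z near/far",[np.round(np.median(q[abs(q[:,0]-x)<2][:,2]),1) for x in (18,22,26,30)],"sides",[(np.round(np.percentile(q[abs(q[:,0]-x)<1.5][:,1],[2,98]),1)) for x in (18,22,26)])
far=T[(abs(T[...,1])<10)&(T[...,2]>-40)&(T[...,2]<0)&(T[...,0]<-20)]
if len(far): print("far z",[np.round(np.median(far[abs(far[:,0]-x)<3][:,2]),1) for x in (-30,-50,-70)])
E
python3 fit.py
```

```text
fence inner y [(-15, 15.1), (-5, 15.2), (5, 14.9), (15, 15.1), (25, 14.9), (35, 14.9)]
fence outer y [(-15, 28.3), (-5, 28.3), (5, 28.5), (15, 28.1), (25, 28.6), (35, 28.2)]
stop inner x [(-12, 44.9), (-7, 44.9), (-2, 45.0), (3, 45.2), (8, 44.9)]
stop outer [(-12, 58.2), (-7, 58.1), (-2, 58.1), (3, 58.9), (8, 58.9)]
fence x range [-19.37445642  48.23508105]
bar near part: top z -12.442385062309258
end x 29.551825727617576 top z near/far [np.float64(-12.6), np.float64(-12.7), np.float64(-12.7), np.float64(-12.1)] sides [array([-14.2,  14.3]), array([-14.2,  14.1]), array([-14.3,  14.4])]
far z [np.float64(-12.2), np.float64(nan), np.float64(nan)]
  return _methods._mean(a, axis=axis, dtype=dtype,
  ret = ret.dtype.type(ret / rcount)
```

```bash
python3 - <<'E'
from h import *
import pickle
D=pickle.load(open("d0.pkl","rb"))
for n in ("scene","side"):
    P=cloud(D[n]); X,Y,Z=P[...,0],P[...,1],P[...,2]
    m=(X>300)&(X<472)&(Y>50)&(Y<240)&(Z>10); q=P[m]; print(n,np.round(np.percentile(q,[1,99],axis=0)))
    for y0 in range(90,200,20):
        k=q[abs(q[:,1]-y0)<10]; print(y0,[ (x0,round(float(np.percentile(k[abs(k[:,0]-x0)<8][:,2],95)))) for x0 in range(400,475,12) if (abs(k[:,0]-x0)<8).sum()>3])
a=np.radians(4.65)
jw=lambda x,y:(560.5+x*np.cos(a)-y*np.sin(a),150.8+x*np.sin(a)+y*np.cos(a))
print(jw(-90.4,-3),jw(-60.4,-3))
go(*jw(-90.4,-3),130,184.65)
E
```

```text
scene [[302.  86.  11.]
 [406. 238.  91.]]
90 [(400, 21), (412, 20)]
110 [(400, 19), (412, 17)]
130 [(400, 19), (412, 18)]
150 [(400, 18), (412, 18)]
170 [(400, 18)]
190 [(400, 19)]
side [[301.  87.  13.]
 [402. 239.  91.]]
90 [(400, 21), (412, 19)]
110 [(400, 20), (412, 17)]
130 [(400, 19)]
150 [(400, 19)]
170 [(400, 18)]
190 [(400, 19)]
(np.float64(470.6407567431794), np.float64(140.48125970326151)) (np.float64(500.542012107847), np.float64(142.91332212370565))
t 6.63 pos [640.9 142.9 208.6] yaw -175.38 q [ 0.13  0.88 -0.87  1.46  0.71  1.13  0.79] F [ 1.3 -0.2 -6.2] w 28.4
shift [0.6791 0.0463 0.3155] turn [-0.0011 -0.0006 -0.0001]
```

Call:
carry_out(series=[[0.6,0.08,0.01,0.04,0,0,0],[0.6,0.2,0.02,0.1,0,0,0],[0.6,0.33,0.025,0.15,0,0,0],[0.6,0.46,0.03,0.21,0,0,0],[0.6,0.57,0.04,0.27,0,0,0],[0.6,0.65,0.046,0.31,0,0,0],[0.6,0.68,0.046,0.35,0,0,0],[0.6,0.68,0.046,0.4,0,0,0],[0.6,0.68,0.046,0.4,0,0,0],[0.6,0.68,0.046,0.4,0,0,0]])

```text
time_s: 7.47
position: [471.3, 141.9, 109.7]
ee_rot: [[-0.997, -0.081, 0.0], [-0.081, 0.997, -0.001], [0.0, -0.001, -1.0]]
contact_force: [1.5, 0.7, -5.3]
grip_width: 28.3
finger_force: 60.9
```

```bash
cat >> h.py <<'E'
a=np.radians(4.65)
def jw(x,y): return (560.5+x*np.cos(a)-y*np.sin(a),150.8+x*np.sin(a)+y*np.cos(a))
def tj(x,y,z,yaw=184.65): 
    s=r.read_state(); d=np.array(s["position"][:2])-[560.5,150.8]
    print("jig xy",np.round([d@[np.cos(a),np.sin(a)],d@[-np.sin(a),np.cos(a)]],2)); go(*jw(x,y),z,yaw,s)
E
python3 -c "
from h import *
r.read_camera('wrist');tj(-90.4,-3,23)"
```

```text
jig xy [-89.07  -0.99]
t 7.52 pos [471.8 142.6 110.1] yaw -175.35 q [ 0.05  0.82 -0.74  2.05  0.94  0.66  0.32] F [-0.1  0.9 -5.4] w 28.3
shift [ 0.0057 -0.0079  0.3486] turn [-0.0001  0.0003 -0.    ]
```

Call:
carry_out(series=[[0.6,0.005,-0.008,0.02,0,0,0],[0.6,0.005,-0.008,0.07,0,0,0],[0.6,0.005,-0.008,0.13,0,0,0],[0.6,0.005,-0.008,0.19,0,0,0],[0.6,0.005,-0.008,0.23,0,0,0],[0.6,0.005,-0.008,0.25,0,0,0],[0.6,0.005,-0.008,0.25,0,0,0],[0.6,0.005,-0.008,0.25,0,0,0],[0.6,0.005,-0.008,0.25,0,0,0]])

```text
time_s: 8.27
position: [470.4, 141.7, 47.8]
ee_rot: [[-0.997, -0.083, 0.001], [-0.083, 0.997, 0.001], [-0.001, 0.001, -1.0]]
contact_force: [0.5, 0.2, -5.5]
grip_width: 28.3
finger_force: 60.8
```

```bash
python3 -c "
from h import *
tj(-90.4,-3,23);r.read_camera('wrist');tj(-90.4,-3,23)"
```

```text
jig xy [-90.59  -1.8 ]
t 8.27 pos [470.4 141.7  47.8] yaw -175.24 q [-0.02  0.91 -0.62  2.08  1.13  0.53  0.16] F [ 0.5  0.2 -5.5] w 28.3
shift [-0.0006 -0.0049  0.0993] turn [0.0002 0.0004 0.0006]
jig xy [-90.55  -1.79]
t 8.32 pos [470.4 141.7  47.9] yaw -175.24 q [-0.02  0.91 -0.62  2.08  1.13  0.53  0.16] F [-0.2 -0.1 -6.8] w 28.6
shift [-0.0004 -0.0049  0.0997] turn [0.0002 0.0005 0.0006]
```

Call:
carry_out(series=[[0.6,0,-0.005,0.03,0,0,0],[0.6,0,-0.005,0.06,0,0,0],[0.6,0,-0.005,0.085,0,0,0],[0.6,0,-0.005,0.1,0,0,0],[0.6,0,-0.005,0.1,0,0,0],[0.6,-0.02,-0.005,0.1,0,0,0],[0.6,-0.05,-0.005,0.1,0,0,0],[0.6,-0.08,-0.005,0.1,0,0,0],[0.6,-0.11,-0.005,0.1,0,0,0],[0.6,-0.12,-0.005,0.1,0,0,0]])

```text
time_s: 9.15
position: [501.7, 142.9, 22.6]
ee_rot: [[-0.997, -0.082, 0.002], [-0.082, 0.997, 0.001], [-0.002, 0.001, -1.0]]
contact_force: [0.1, 0.0, -5.9]
grip_width: 28.3
finger_force: 60.9
```

```bash
python3 -c "
from h import *
r.read_camera('wrist');tj(-60.4,0,21.5)"
```

```text
jig xy [-59.4   -3.19]
t 9.2 pos [501.6 142.8  22.5] yaw -175.31 q [-0.01  0.98 -0.61  2.    1.12  0.56  0.22] F [ 1.8  0.1 -5.6] w 27.8
shift [0.004  0.0128 0.0042] turn [0.0002 0.0007 0.0002]
```

Call:
carry_out(series=[[0.6,0,0,0.002,0,0,0],[0.6,0,0,0.004,0,0,0],[0.6,0,0,0.005,0,0,0],[0.6,0,0,0.005,0,0,0],[0.6,0,0.003,0.005,0,0,0],[0.6,0,0.006,0.005,0,0,0],[0.6,0,0.009,0.005,0,0,0],[0.6,0,0.011,0.005,0,0,0],[0.6,0,0.011,0.005,0,0,0],[0.6,0,0.011,0.005,0,0,0]])

```text
time_s: 10.03
position: [499.6, 144.6, 21.1]
ee_rot: [[-0.997, -0.083, 0.0], [-0.083, 0.997, -0.001], [-0.0, -0.001, -1.0]]
contact_force: [-0.7, -5.9, 4.2]
grip_width: 28.1
finger_force: 62.0
```

```bash
python3 -c "
from h import *
tj(-45.4,0,21.5)"
```

```text
jig xy [-61.19  -1.25]
t 10.03 pos [499.6 144.6  21.1] yaw -175.26 q [-0.01  0.98 -0.61  2.    1.13  0.55  0.21] F [-0.7 -5.9  4.2] w 28.1
shift [-0.0632  0.0049 -0.0017] turn [-0.0005  0.      0.0005]
```

Call:
carry_out(series=[[0.6,0,0,-0.002,0,0,0],[0.6,0,0,-0.002,0,0,0],[0.6,0,0.002,-0.002,0,0,0],[0.6,0,0.004,-0.002,0,0,0],[0.6,0,0.004,-0.002,0,0,0],[0.6,0,0.004,-0.002,0,0,0]])

```text
time_s: 10.53
position: [499.5, 145.6, 21.2]
ee_rot: [[-0.997, -0.082, -0.0], [-0.082, 0.997, -0.001], [0.0, -0.001, -1.0]]
contact_force: [1.3, -5.7, -3.9]
grip_width: 28.0
finger_force: 61.2
```

```bash
python3 -c "
from h import *
tj(-45.4,0,21.5)"
```

```text
jig xy [-61.24  -0.23]
t 10.53 pos [499.5 145.6  21.2] yaw -175.28 q [-0.01  0.98 -0.61  2.    1.12  0.56  0.21] F [ 1.3 -5.7 -3.9] w 28.0
shift [-0.0634  0.0009 -0.0014] turn [-0.0004 -0.0001  0.0004]
```

Call:
carry_out(series=[[0.6,-0.004,0,0,0,0,0],[0.6,-0.01,0,0,0,0,0],[0.6,-0.016,0,0,0,0,0],[0.6,-0.022,0,0,0,0,0],[0.6,-0.028,0,0,0,0,0],[0.6,-0.034,0,0,0,0,0],[0.6,-0.04,0,0,0,0,0],[0.6,-0.045,0,0,0,0,0],[0.6,-0.048,0,0,0,0,0],[0.6,-0.048,0,0,0,0,0]])

```text
time_s: 11.37
position: [506.9, 146.0, 21.1]
ee_rot: [[-0.996, -0.084, -0.007], [-0.084, 0.996, -0.003], [0.007, -0.003, -1.0]]
contact_force: [-8.4, -6.6, 5.0]
grip_width: 28.2
finger_force: 62.2
```

```bash
python3 -c "
from h import *
tj(-45.4,0,21.5)"
```

```text
jig xy [-53.84  -0.45]
t 11.37 pos [506.9 146.   21.1] yaw -175.18 q [-0.    0.99 -0.63  1.97  1.09  0.58  0.25] F [-8.4 -6.6  5. ] w 28.2
shift [-0.0338  0.0017 -0.0018] turn [-0.0009 -0.0023  0.001 ]
```

```bash
cat > hand.py <<'E'
from h import *
s=r.read_state(); c=snap("wrist"); save(c,"wh.png"); P=cloud(c)
T=(P-np.array(s["position"]))@np.array(s["ee_rot"])
m=(abs(T[...,1])<20)&(T[...,2]>-18)&(T[...,2]<-8)&(T[...,0]>16)&(T[...,0]<60); q=T[m]; w=P[m]
J=(w[:,:2]-[560.5,150.8])@np.array([[np.cos(a),-np.sin(a)],[np.sin(a),np.cos(a)]])
print("end tool x",np.percentile(q[:,0],98),"top tool z",np.median(q[:,2]),"world z",np.median(w[:,2]),"jig end x",np.percentile(J[:,0],2),"jig y",np.percentile(J[:,1],[2,98]),"-> home error",np.percentile(J[:,0],2)+75)
for x in (18,26): k=abs(q[:,0]-x)<2; print(x,"y sides",np.round(np.percentile(q[k][:,1],[2,98]),1),"z",np.median(w[k][:,2]))
E
python3 hand.py
python3 - <<'E'
import sys; sys.path.insert(0,".")
from h import *
c=snap("scene"); d=snap("side")
A=cv2.resize(c["color"][190:310,280:440],(400,300),interpolation=3);B=cv2.resize(d["color"][235:355,220:380],(400,300),interpolation=3)
cv2.imwrite("pics/v3.png",cv2.convertScaleAbs(np.hstack([A,B])[...,::-1],alpha=1.5))
E
```

```text
end tool x 29.689870580150288 top tool z -12.347758215655759 world z 33.6374539118942 jig end x -83.45967935900258 jig y [-14.62031424  13.73536191] -> home error -8.459679359002578
18 y sides [-14.2  14.3] z 33.72822855336872
26 y sides [-14.2  14.4] z 33.72558446996926
```

View pics/v3.png

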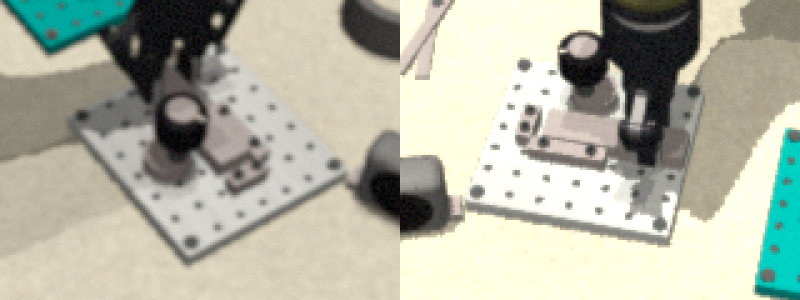

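The gap to the stop is still about 8 mm, so the 8 N is friction from pressing on plate and fence. I lift slightly, ease off the fence and go on sliding.

Call:
carry_out(series=[[0.6,0,-0.002,-0.003,0,0,0],[0.6,0,-0.002,-0.003,0,0,0],[0.6,-0.003,-0.002,-0.003,0,0,0],[0.6,-0.006,-0.002,-0.003,0,0,0],[0.6,-0.009,-0.002,-0.003,0,0,0],[0.6,-0.012,-0.002,-0.003,0,0,0],[0.6,-0.012,-0.002,-0.003,0,0,0]])

```text
time_s: 12.1
position: [512.3, 146.4, 21.5]
ee_rot: [[-0.996, -0.084, -0.004], [-0.084, 0.997, -0.002], [0.004, -0.001, -1.0]]
contact_force: [-2.8, -5.1, -2.6]
grip_width: 28.4
finger_force: 61.2
```

```bash
python3 -c "
from h import *
tj(-45.4,0,21.5)"
```

```text
jig xy [-48.4   -0.51]
t 12.1 pos [512.3 146.4  21.5] yaw -175.21 q [ 0.    0.99 -0.63  1.96  1.09  0.59  0.27] F [-2.8 -5.1 -2.6] w 28.4
shift [-0.012   0.002  -0.0001] turn [-0.0004 -0.0012  0.0008]
```

Call:
carry_out(series=[[0.6,-0.003,0,0,0,0,0],[0.6,-0.006,0,0,0,0,0],[0.6,-0.009,0,0,0,0,0],[0.6,-0.011,0,0,0,0,0],[0.6,-0.011,0,0,0,0,0]])

```text
time_s: 12.52
position: [515.0, 146.6, 21.5]
ee_rot: [[-0.996, -0.084, -0.004], [-0.084, 0.997, -0.002], [0.004, -0.001, -1.0]]
contact_force: [-3.2, -4.5, -2.7]
grip_width: 28.0
finger_force: 61.2
```

Call:
carry_out(series=[[0.6,-0.002,0,0,0,0,0],[0.6,-0.004,0,0,0,0,0],[0.6,-0.004,0,0,0,0,0]])

```text
time_s: 12.77
position: [515.4, 146.6, 21.4]
ee_rot: [[-0.996, -0.084, -0.005], [-0.084, 0.996, -0.002], [0.005, -0.001, -1.0]]
contact_force: [-4.5, -4.4, -2.0]
grip_width: 28.5
finger_force: 61.2
```

```bash
python3 -c "
from h import *
tj(-45.4,0,21.5)"; python3 hand.py
```

```text
jig xy [-45.28  -0.54]
t 12.77 pos [515.4 146.6  21.4] yaw -175.2 q [ 0.    0.99 -0.63  1.95  1.08  0.6   0.28] F [-4.5 -4.4 -2. ] w 28.5
shift [ 0.0005  0.0022 -0.0004] turn [-0.0005 -0.0016  0.0008]
end tool x 29.68248179688723 top tool z -12.399486585318478 world z 33.89683461508082 jig end x -74.914044293141 jig y [-14.72137543  13.68259046] -> home error 0.08595570685899645
18 y sides [-14.3  14.3] z 33.96291926077592
26 y sides [-14.1  14.4] z 34.04174522032923
```

Call:
carry_out(series=[[0.6,-0.002,0.002,0,0,0,0],[0.6,-0.004,0.003,0,0,0,0],[0.6,-0.005,0.003,0,0,0,0],[0.6,-0.005,0.003,0,0,0,0]])

```text
time_s: 13.15
position: [515.4, 146.7, 21.2]
ee_rot: [[-0.996, -0.084, -0.007], [-0.084, 0.996, -0.003], [0.007, -0.003, -1.0]]
contact_force: [-6.3, -6.1, -2.0]
grip_width: 28.3
finger_force: 61.4
```

```bash
python3 -c "
from h import *
tj(-45.4,0,21.5)"
```

```text
jig xy [-45.28  -0.4 ]
t 13.15 pos [515.4 146.7  21.2] yaw -175.21 q [ 0.    0.99 -0.64  1.94  1.07  0.6   0.28] F [-6.3 -6.1 -2. ] w 28.3
shift [ 0.0005  0.0016 -0.0011] turn [-0.0009 -0.0022  0.0008]
```

The bar is home: it moves no further, the push is 6.3 N, and its end is at jig x -75 as required. I relax the push, release and rise.

Call:
carry_out(series=[[0.6,0.004,-0.002,-0.002,0,0,0],[0.6,0.004,-0.002,-0.002,0,0,0],[-0.1,0.004,-0.002,-0.002,0,0,0],[-0.1,0.004,-0.002,-0.002,0,0,0],[-0.1,0.004,-0.002,-0.002,0,0,0],[-0.1,0.004,-0.002,-0.002,0,0,0],[-0.1,0.004,-0.002,-0.05,0,0,0],[-0.1,0.004,-0.002,-0.12,0,0,0],[-0.1,0.004,-0.002,-0.24,0,0,0],[-0.4,0.004,-0.002,-0.4,0,0,0]])

```text
time_s: 13.98
position: [517.2, 147.8, 121.8]
ee_rot: [[-0.996, -0.085, -0.004], [-0.085, 0.996, -0.0], [0.004, 0.0, -1.0]]
contact_force: [1.7, -0.6, 0.2]
grip_width: 57.8
finger_force: 0.0
```

```bash
cat > j2.py <<'E'
from h import *
s=r.read_state(); c=snap("wrist"); save(c,"w%d.png"%int(s["time_s"]*100)); P=cloud(c); X,Y,Z=P[...,0],P[...,1],P[...,2]
J=(P[...,:2]-[560.5,150.8])@np.array([[np.cos(a),-np.sin(a)],[np.sin(a),np.cos(a)]])
k=(Z>84)&(Z<93)&(np.hypot(J[...,0]-12,J[...,1]+39)<30); q=J[k].astype(np.float32)
if len(q)>20: print("knob jig",cv2.minEnclosingCircle(q),np.median(Z[k]))
b=(abs(Z-34)<2)&(J[...,0]<-22)&(J[...,0]>-90)&(abs(J[...,1])<25); q=J[b]
if len(q)>20: print("bar z",np.median(Z[b]),"x0",np.percentile(q[:,0],1),[(x,np.round(np.percentile(q[abs(q[:,0]-x)<3][:,1],[2,98]),1)) for x in (-70,-50,-30) if (abs(q[:,0]-x)<3).sum()>10])
E
python3 j2.py; python3 -c "
from h import *
tj(12,-39,120,265)"
```

```text
knob jig ((11.473001480102539, -38.30916213989258), 20.773881912231445) 88.06681583850002
bar z 33.66990436804144 x0 -74.6868245606644 [(-70, array([-13.9,  14.3])), (-50, array([-14.2,  13.9])), (-30, array([-14.4,  14.2]))]
jig xy [-39.29   3.37]
t 14.03 pos [521.1 151.  129.8] yaw -175.12 q [ 0.09  0.84 -0.79  1.9   0.86  0.77  0.46] F [0.4 1.2 4.1] w 59.9
shift [-0.2041 -0.1705  0.0403] turn [-0.0007  0.0033 -0.4451]
```

Call:
carry_out(series=[[-0.4,-0.05,-0.05,0.02,0,0,-0.04],[-0.4,-0.12,-0.1,0.02,0,0,-0.08],[-0.4,-0.18,-0.15,0.02,0,0,-0.12],[-0.4,-0.204,-0.17,0.02,0,0,-0.16],[-0.4,-0.204,-0.17,0.02,0,0,-0.2],[-0.4,-0.204,-0.17,0.02,0,0,-0.24],[-0.4,-0.204,-0.17,0.02,0,0,-0.28],[-0.4,-0.204,-0.17,0.02,0,0,-0.32],[-0.4,-0.204,-0.17,0.02,0,0,-0.36],[-0.4,-0.204,-0.17,0.02,0,0,-0.4]])

```text
time_s: 14.87
position: [573.3, 110.3, 117.6]
ee_rot: [[-0.229, -0.973, 0.001], [-0.973, 0.229, 0.001], [-0.002, -0.001, -1.0]]
contact_force: [0.4, -0.1, 0.1]
grip_width: 59.9
finger_force: 0.0
```

Call:
carry_out(series=[[-0.4,0,0,0,0,0,-0.04],[-0.4,0,0,0,0,0,-0.045],[-0.4,0,0,0,0,0,-0.045],[-0.4,0,0,0,0,0,-0.045]])

```text
time_s: 15.2
position: [573.0, 109.9, 117.4]
ee_rot: [[-0.099, -0.995, 0.001], [-0.995, 0.099, 0.001], [-0.001, -0.001, -1.0]]
contact_force: [-1.0, 0.8, -0.3]
grip_width: 59.5
finger_force: 0.0
```

```bash
python3 j2.py; python3 -c "
from h import *
tj(12,-39,90,265); print(r.read_state()['torque'])"
```

```text
knob jig ((12.090841293334961, -39.396331787109375), 21.19776153564453) 88.16319833467534
bar z 33.86015107017309 x0 -74.02846855896907 [(-70, array([-15.3,  13.5])), (-50, array([-15.2,   8.1])), (-30, array([-15.2,  13.4]))]
jig xy [  9.07 -41.86]
t 15.25 pos [572.9 109.8 117.4] yaw -95.63 q [ 0.29  1.02 -1.08  1.77  1.04  1.05  1.85] F [-0.6 -1.2  0.5] w 60.0
shift [-0.0133 -0.0094  0.1095] turn [-0.0002  0.0001 -0.0035]
[ 0.05014895  0.04281464 -0.04517391]
```

Call:
carry_out(series=[[-0.4,-0.0128,-0.0094,0,0,0,0],[-0.4,-0.0128,-0.0094,0.03,0,0,0],[-0.4,-0.0128,-0.0094,0.08,0,0,0],[-0.4,-0.0128,-0.0094,0.14,0,0,0],[-0.4,-0.0128,-0.0094,0.2,0,0,0],[-0.4,-0.0128,-0.0094,0.24,0,0,0],[-0.4,-0.0128,-0.0094,0.25,0,0,0],[-0.4,-0.0128,-0.0094,0.25,0,0,0],[-0.4,-0.0128,-0.0094,0.25,0,0,0]])

```text
time_s: 16.0
position: [575.5, 112.9, 54.8]
ee_rot: [[-0.096, -0.995, 0.0], [-0.995, 0.096, 0.0], [-0.001, -0.0, -1.0]]
contact_force: [0.8, 0.5, 0.2]
grip_width: 59.8
finger_force: 0.0
```

```bash
python3 -c "
from h import *
tj(12,-39,55,265); print(r.read_state()['torque'])"
```

```text
jig xy [ 11.86 -38.98]
t 16.0 pos [575.5 112.9  54.8] yaw -95.5 q [ 0.25  1.1  -1.02  1.78  1.15  0.98  1.78] F [0.8 0.5 0.2] w 59.8
shift [-0.     -0.0006 -0.0007] turn [-0.      0.0002 -0.0028]
[0.05712134 0.0036811  0.01021245]
```

Well centred on the knob. Close on it.

Call:
carry_out(series=[[0.4,0,0,0,0,0,0],[0.4,0,0,0,0,0,0],[0.4,0,0,0,0,0,0],[0.4,0,0,0,0,0,0],[0.4,0,0,0,0,0,0]])

```text
time_s: 16.42
position: [576.7, 112.9, 55.9]
ee_rot: [[-0.096, -0.995, 0.003], [-0.995, 0.096, 0.001], [-0.001, -0.003, -1.0]]
contact_force: [2.7, -1.6, 6.1]
grip_width: 38.6
finger_force: 60.0
```

```bash
cat > st.py <<'E'
from h import *
s=r.read_state(); R=np.array(s["ee_rot"]); print("t",round(s["time_s"],2),"pos",np.round(s["position"],1),"yaw",round(np.degrees(np.arctan2(R[1,0],R[0,0])),1),"F",np.round(s["contact_force"],1),"M",np.round(s["torque"],3),"q7",round(s["q"][6],2),"w",round(s["grip_width"],1),round(s["finger_force"],1))
E
python3 st.py
```

```text
t 16.42 pos [576.7 112.9  55.9] yaw -95.5 F [ 2.7 -1.6  6.1] M [-0.133 -0.324  0.026] q7 1.78 w 38.6 60.0
```

Call:
carry_out(series=[[0.4,0,0,0,0,0,0.016],[0.4,0,0,0,0,0,0.032],[0.4,0,0,0,0,0,0.048],[0.4,0,0,0,0,0,0.064],[0.4,0,0,0,0,0,0.08],[0.4,0,0,0,0,0,0.096],[0.4,0,0,0,0,0,0.112],[0.4,0,0,0,0,0,0.128],[0.4,0,0,0,0,0,0.144],[0.4,0,0,0,0,0,0.16]])

```text
time_s: 17.25
position: [576.8, 112.9, 55.9]
ee_rot: [[-0.566, -0.825, 0.003], [-0.825, 0.566, 0.001], [-0.002, -0.002, -1.0]]
contact_force: [2.1, -1.4, 6.1]
grip_width: 38.5
finger_force: 60.1
```

```bash
python3 st.py
```

```text
t 17.25 pos [576.8 112.9  55.9] yaw -124.5 F [ 2.1 -1.4  6.1] M [-0.151 -0.373  0.077] q7 1.31 w 38.5 60.1
```

Call:
carry_out(series=[[0.4,0,0,0,0,0,0.016],[0.4,0,0,0,0,0,0.032],[0.4,0,0,0,0,0,0.048],[0.4,0,0,0,0,0,0.064],[0.4,0,0,0,0,0,0.08],[0.4,0,0,0,0,0,0.08]])

```text
time_s: 17.75
position: [576.8, 112.8, 55.9]
ee_rot: [[-0.753, -0.658, 0.003], [-0.658, 0.753, 0.0], [-0.003, -0.002, -1.0]]
contact_force: [1.7, -1.2, 5.9]
grip_width: 38.6
finger_force: 60.0
```

```bash
python3 st.py
```

```text
t 17.75 pos [576.8 112.8  55.9] yaw -138.9 F [ 1.7 -1.2  5.9] M [-0.13  -0.369 -0.013] q7 1.08 w 38.6 60.0
```

Call:
carry_out(series=[[0.4,0,0,0,0,0,0.016],[0.4,0,0,0,0,0,0.032],[0.4,0,0,0,0,0,0.048],[0.4,0,0,0,0,0,0.06],[0.4,0,0,0,0,0,0.06]])

```text
time_s: 18.17
position: [576.9, 112.8, 55.9]
ee_rot: [[-0.863, -0.506, 0.003], [-0.506, 0.863, 0.0], [-0.003, -0.001, -1.0]]
contact_force: [1.7, -0.2, 4.9]
grip_width: 38.3
finger_force: 60.0
```

```bash
python3 st.py
```

```text
t 18.17 pos [576.9 112.8  55.9] yaw -149.6 F [ 1.7 -0.2  4.9] M [-0.151 -0.423  0.   ] q7 0.9 w 38.3 60.0
```

```bash
cat >> st.py <<'E'
v=[]
for i in range(5): r.read_camera("side"); s=r.read_state(); v.append([s["torque"][2],s["effort"][6]])
v=np.array(v); print("Mz mean",v[:,0].mean().round(3),"sd",v[:,0].std().round(3),"effort7",np.round(v[:,1].mean(),4))
E
python3 st.py
```

```text
t 18.17 pos [576.9 112.8  55.9] yaw -149.6 F [ 1.7 -0.2  4.9] M [-0.151 -0.423  0.   ] q7 0.9 w 38.3 60.0
Mz mean -0.051 sd 0.047 effort7 0.0234
```

Call:
carry_out(series=[[0.4,0,0,0,0,0,0.016],[0.4,0,0,0,0,0,0.032],[0.4,0,0,0,0,0,0.048],[0.4,0,0,0,0,0,0.064],[0.4,0,0,0,0,0,0.064]])

```text
time_s: 18.83
position: [576.9, 112.5, 55.9]
ee_rot: [[-0.946, -0.325, 0.004], [-0.325, 0.946, -0.001], [-0.003, -0.002, -1.0]]
contact_force: [2.2, -0.8, 6.6]
grip_width: 38.7
finger_force: 60.1
```

```bash
python3 st.py
```

```text
t 18.83 pos [576.9 112.5  55.9] yaw -161.0 F [ 2.2 -0.8  6.6] M [-0.232 -0.427  0.389] q7 0.72 w 38.7 60.1
Mz mean 0.281 sd 0.018 effort7 -0.3124
```

Call:
carry_out(series=[[0.4,0,0,0,0,0,0.009],[0.4,0,0,0,0,0,0.018],[0.4,0,0,0,0,0,0.025],[0.4,0,0,0,0,0,0.025]])

```text
time_s: 19.42
position: [576.8, 112.5, 55.9]
ee_rot: [[-0.968, -0.251, 0.004], [-0.251, 0.968, -0.001], [-0.003, -0.001, -1.0]]
contact_force: [2.2, -2.0, 6.6]
grip_width: 38.9
finger_force: 60.1
```

```bash
python3 st.py
```

```text
t 19.42 pos [576.8 112.5  55.9] yaw -165.4 F [ 2.2 -2.   6.6] M [-0.298 -0.457  0.548] q7 0.66 w 38.9 60.1
Mz mean 0.343 sd 0.039 effort7 -0.3464
```

Call:
carry_out(series=[[0.4,0,0,0,0,0,0.009],[0.4,0,0,0,0,0,0.018],[0.4,0,0,0,0,0,0.025],[0.4,0,0,0,0,0,0.025]])

```text
time_s: 20.0
position: [576.9, 112.5, 55.9]
ee_rot: [[-0.985, -0.174, 0.004], [-0.174, 0.985, -0.0], [-0.004, -0.001, -1.0]]
contact_force: [1.5, -1.9, 6.1]
grip_width: 38.4
finger_force: 60.1
```

```bash
python3 st.py
```

```text
t 20.0 pos [576.9 112.5  55.9] yaw -170.0 F [ 1.5 -1.9  6.1] M [-0.341 -0.458  0.333] q7 0.59 w 38.4 60.1
Mz mean 0.074 sd 0.084 effort7 -0.0968
```

The torque rose to about 0.34 and then fell to 0.07, so a click is about to pass or has just passed. One more small step to confirm.

Call:
carry_out(series=[[0.4,0,0,0,0,0,0.008],[0.4,0,0,0,0,0,0.016],[0.4,0,0,0,0,0,0.02],[0.4,0,0,0,0,0,0.02]])

```text
time_s: 20.58
position: [577.0, 112.5, 55.9]
ee_rot: [[-0.994, -0.111, 0.003], [-0.111, 0.994, -0.0], [-0.003, -0.0, -1.0]]
contact_force: [2.6, -0.9, 6.3]
grip_width: 38.7
finger_force: 60.1
```

```bash
python3 st.py; python3 - <<'E'
from h import *
c=snap("wrist"); save(c,"wk.png")
E
```

```text
t 20.58 pos [577.  112.5  55.9] yaw -173.6 F [ 2.6 -0.9  6.3] M [-0.207 -0.45   0.111] q7 0.53 w 38.7 60.1
Mz mean -0.029 sd 0.06 effort7 0.013
```

View pics/wk.png

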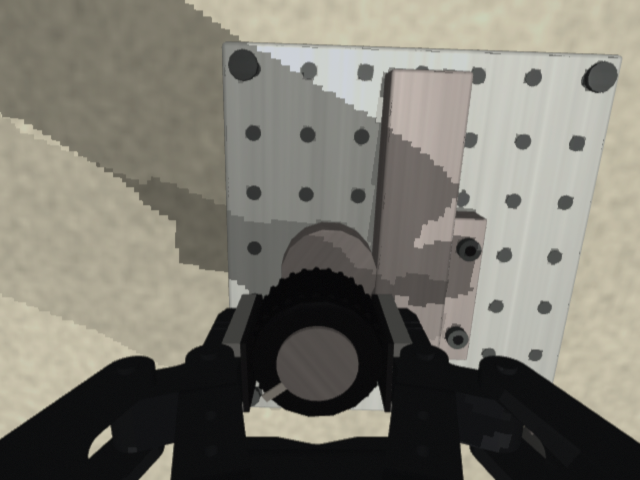

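The view shows the knob at (318,363) with its pointer at (272,392), the cam at (328,260) against the bar, and the bar against the fence at (456,240). The pointer's turn matches the fingers' turn, so they did not slip on the knob. I turn 0.1 rad more so the first click is surely passed and the second is not.

Call:
carry_out(series=[[0.4,0,0,0,0,0,0.008],[0.4,0,0,0,0,0,0.016],[0.4,0,0,0,0,0,0.024],[0.4,0,0,0,0,0,0.03],[0.4,0,0,0,0,0,0.03]])

```text
time_s: 21.3
position: [576.9, 112.5, 55.9]
ee_rot: [[-1.0, -0.018, 0.004], [-0.018, 1.0, -0.0], [-0.004, -0.0, -1.0]]
contact_force: [2.5, -1.6, 6.0]
grip_width: 38.7
finger_force: 60.1
```

```bash
python3 st.py
```

```text
t 21.3 pos [576.9 112.5  55.9] yaw -179.0 F [ 2.5 -1.6  6. ] M [-0.281 -0.417  0.364] q7 0.45 w 38.7 60.1
Mz mean 0.228 sd 0.041 effort7 -0.237
```

The torque trace over the turn is 0, 0.31, 0.35, 0.10, 0, 0.24. That is one full ratchet period, so exactly one click is passed. I let go and rise.

Call:
carry_out(series=[[-0.4,0,0,0,0,0,0],[-0.4,0,0,0,0,0,0],[-0.4,0,0,0,0,0,0],[-0.4,0,0,0,0,0,0],[-0.4,0,0,-0.03,0,0,0],[-0.4,0,0,-0.1,0,0,0],[-0.4,0,0,-0.22,0,0,0],[-0.4,0,0,-0.36,0,0,0],[-0.4,0,0,-0.48,0,0,0],[-0.4,0,0,-0.5,0,0,0]])

```text
time_s: 22.38
position: [577.6, 114.9, 185.4]
ee_rot: [[-1.0, -0.017, 0.008], [-0.017, 1.0, 0.004], [-0.008, 0.004, -1.0]]
contact_force: [1.0, -0.5, 1.0]
grip_width: 59.5
finger_force: 0.0
```

Call:
carry_out(series=[[-0.4,-0.1,0,0,0,0,0],[-0.4,-0.22,0,0,0,0,0],[-0.4,-0.32,0,0,0,0,0],[-0.4,-0.36,0,0,0,0,0],[-0.4,-0.36,0,0,0,0,0],[-0.4,-0.36,0,0,0,0,0],[-0.4,-0.36,0,0,0,0,0],[-0.4,-0.36,0,0,0,0,0]])

```text
time_s: 23.05
position: [664.1, 114.3, 179.7]
ee_rot: [[-1.0, -0.019, -0.001], [-0.019, 1.0, -0.0], [0.001, -0.0, -1.0]]
contact_force: [-0.3, 0.3, -0.1]
grip_width: 59.6
finger_force: 0.0
```

```bash
python3 st.py | head -1; cat > chk.py <<'E'
from h import *
s=r.read_state(); c=snap("wrist"); P=cloud(c); Z=P[...,2]; save(c,"wend.png")
J=(P[...,:2]-[560.5,150.8])@np.array([[np.cos(a),-np.sin(a)],[np.sin(a),np.cos(a)]])
b=(abs(Z-34)<1.6)&(J[...,0]<60)&(J[...,0]>-90)&(abs(J[...,1])<19); q=J[b]
print("bar z",[np.round(np.median(Z[b&(abs(J[...,0]-x)<5)]),1) for x in (-65,-30,30)],"x",np.percentile(q[:,0],[.5,99.5]),[(x,np.round(np.percentile(q[abs(q[:,0]-x)<3][:,1],[2,98]),1)) for x in (-70,-40,35)])
st=(abs(Z-31)<1.3)&(J[...,0]>40)&(J[...,0]<62)&(abs(J[...,1])<12); print("stop x",np.percentile(J[st][:,0],[2,98]))
E
python3 chk.py
```

```text
t 23.05 pos [664.1 114.3 179.7] yaw -178.9 F [-0.3  0.3 -0.1] M [ 0.017 -0.065  0.021] q7 0.76 w 59.6 0.0
  return _methods._mean(a, axis=axis, dtype=dtype,
  ret = ret.dtype.type(ret / rcount)
Traceback (most recent call last):
  File "chk.py", line 5, in <module>
    print("bar z",[np.round(np.median(Z[b&(abs(J[...,0]-x)<5)]),1) for x in (-65,-30,30)],"x",np.percentile(q[:,0],[.5,99.5]),[(x,np.round(np.percentile(q[abs(q[:,0]-x)<3][:,1],[2,98]),1)) for x in (-70,-40,35)])
                                                                                                                                           ~~~~~~~~~~~~~^^^^^^^^^^^^^^^^^^^^^^^^^^^^^^^^
IndexError: index -1 is out of bounds for axis 0 with size 0
```

View pics/wend.png

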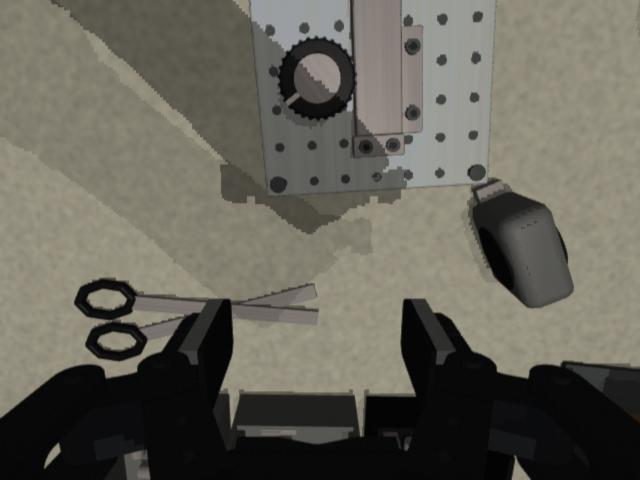

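The view shows the bar's end flush with the stop at (375,135), its side against the fence at (402,80), and the knob free at (317,78). A last gap check, then I hand in.

```bash
sed -i 's/(-65,-30,30)/(0,20,35)/; s/(-70,-40,35)/(0,20,35)/' chk.py; python3 chk.py; python3 -c "
from station import r
s=r.read_state(); print(s['time_s'],s['contact_force']); print(r.close_job())"
```

```text
bar z [np.float64(33.9), np.float64(33.8), np.float64(33.8)] x [-34.17470015  54.99360585] [(0, array([-14.3,  14.5])), (20, array([-14.5,  14.3])), (35, array([-14.3,  17.9]))]
stop x [44.99984082 58.66590179]
23.4 [-0.39127549 -0.20205216 -0.03767192]
the job is handed in; nothing more can be done
None
```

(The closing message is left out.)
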